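# Clamp a filter cassette in a screw clamp

## Robot

A 7-joint arm with a two-finger parallel gripper is mounted at the origin on the work surface. World frame = base frame: x ahead of the robot, y to its left, z up, the work surface at z = 0. Lengths are in m, angles in rad, forces in N, time in s.
With the tool pointing down it reaches from about 0.4 to 0.75 m from the base axis. Payload 19.5 kg.
Tool frame: the origin (TCP) lies midway between the tips of the shut fingers; the grasp point (between the pads) lies 19 mm behind it; x points along the fingers, y is the direction in which the jaws open and shut, and the axes are right-handed (so a half turn about x gives the same grasp; the last joint's range is limited). The gripper opens to 85 mm and grips with 20 to 120 N. Pads are 22 mm wide; open, the fingers measure 114 mm over their backs; the gripper's body (76 mm by 85 mm) begins 54 mm behind the grasp point. The pads swing forward as they close: fully open they stand 13 mm farther back than shut.
Start: joints at [-1.234, 0.707, -0.028, 1.485, 0.022, 0.951, -0.075], TCP at [0.213, 0.534, 0.211] pointing down, gripper open.
Joint ranges: [-2.71, 2.71], [-0.32, 2.16], [-1.57, 1.52], [0, 2.45], [-1.46, 4.6], [0, 2.02], [-2.83, 2.83]. Speed limits (rad/s): [1.89, 1.89, 2.57, 2.57, 3.01, 3.01, 3.01].

## Interface

Orientations are given as [roll, pitch, yaw] about the fixed x, y, z axes, in that order (R = Rz(yaw) Ry(pitch) Rx(roll)).
In Python, from plant import robot, grab_frame, camera_info, sign_off, recognise, cut_out gives the robot as it stands.
- The arm moves only by the tool jog_arm, never from a script. Its argument "deltas" is a list that holds one entry, the list of rows, each a list of 7 numbers: the shift along the tool's x, y, z as a fraction of full scale, then the turn, a rotation vector about the tool's x, y, z as a fraction of full scale, then the finger opening in mm, from 0 to 85.4. In form: [[[dx, dy, dz, wx, wy, wz, gripper], ...]]. A call has 1 to 5 rows; each row shifts and turns the commanded pose from where the row before left it, along the tool's axes as they then stand; what a row does not reach is not made up. Full scale, the value 1, is 2 cm for a shift and 5 degrees for a turn. A row lasts 1/12 s, in which the tool goes at most 41.7 mm and 7.16 degrees, less where a joint would pass 70% of its speed; a pose out of reach is approached as far as the arm can. A call with a number of a shift or a turn outside -1 to 1 is refused whole. A call with a gripper value outside its range is refused whole. The fingers move at their own pace and stop on an object; "squeeze" is the grip in N (left out, the last holds). Time passes only in rows, so rows that do not move let the fingers close. It gives the time, the measured TCP pose, the force and the opening at its end, in the units of the state.
- robot.observe(): the state, without advancing time (a new reading comes with each control period).
- grab_frame(name): name is "side" or "top" or "wrist"; returns the picture (480x640x3 uint8, blue, green, red); there is no depth.
- camera_info(name): a dict with "fx", "fy", "cx", "cy" (pixels), "R" (3x3) and "t" (3): a world point X has camera coordinates R X + t. Camera axes: x right, y down, z forward; pixel columns grow to the right and rows downward; lengths in m; the calibration is good to about 2 mm. A picture is of the moment at which its call begins: read the wrist's pose just before it. camera_info takes no time and is no camera call; for the wrist camera it gives the pose at the moment of the call.
- sign_off(): hands the job in, once; it reports no verdict.
Trained networks look in the newest picture that a camera, given by its name, has taken for a name from the list of things; names that differ only in an ending like _2 or _b are one class to them, and where a whole thing is asked for, a point or a joint stands for the part that bears it (a point fixed in the world has none). Each returns a list of dicts, best first, with "conf" (0 to 1); they miss things now and then, are a little off and sometimes report something else, mostly with a low value. They report only what shows in the picture. A call takes as long as a camera call. They do not tell look-alikes from the thing itself.
- recognise(camera, query): "box" ([centre column, centre row, width, height] in pixels, round what is visible of it).
- cut_out(camera, query): "pixels" (480x640 bool, what is visible of it) and "box" ([centre column, centre row, width, height] in pixels, round what is visible of it).
The state is a dict: "time_s": time; "joints": joint angles; "joint_vel": joint speeds; "joint_efforts": joint torques, N m; "eef_pos": TCP position; "orientation": TCP orientation; "wrist_force": force on the tool from outside, world axes, zero at the start; "wrist_torque": the same for the moment, N m; "finger_gap": opening from 0.0 (shut) to 1.0 (fully open).
Only numpy, scipy, OpenCV 4.12 (cv2) and the standard library are available. Lean on these libraries where they do the work, as an engineer would, in place of code of your own. Each camera call takes 0.05 s, during which the arm holds its last target.

## Task

Slide the filter cassette on its carrier along the guide rails, under the screw clamp, until it is fully home against the end stop. Then turn the clamp's knob clockwise, letting the grip sink with it, until you feel the rubber foot first touch the cassette's lid, and give it about an eighth of a turn more, so that the cassette is held firmly but not crushed. Do not hold the knob up or press it down while it turns, let go of everything at the end, and leave the glassware and other things around where they are.

Things in the scene. Friction and masses are not known exactly. Their poses are not given: they have to be found in the camera images.
- clamp: Bench screw clamp, bolted down. Origin on the table under the screw's axis; z up, x is the way the carrier slides in. Grey base plate 235 x 130 mm (x -175 to +60), top 16 mm above the table. Two 16 mm columns at y = -54 and +54 carry an aluminium bridge (36 mm in x, 130 mm in y, 100 to 126 mm above the table). A vertical screw passes through its middle: black knob above, rubber foot below.
- clamp_axis (a point): On the screw's axis at the top of the base plate; axes as the clamp's. The cassette's middle lies here when the carrier is home. On the plate two aluminium guide rails along x, 64 mm apart inside, 14 mm high, from x = -145 to +60 mm, with an end stop between them whose face is at x = +31 mm.
- cassette: Filter cassette (white drum, 52 mm across, grey lid 46 mm across) fixed on a white carrier lying between the rails; about 0.3 kg, loose. Origin: underside of the carrier, under the drum's middle; z up, x as the clamp's. The lid's top is 38 to 46 mm above the underside, by the number of filters inside: not reported, so feel the touch.
- cassette_mid (a point): The cassette's origin: underside of the carrier, under the drum's middle. The carrier is 8 mm thick, 62 x 60 mm under the drum (front edge at x = +31), with a 30 mm wide tail to x = -123. It starts 30 to 60 mm short of home and must reach the end stop.
- cassette_post (a point): On the axis of the carrier's upright grip post, 45 mm above the carrier's underside. The post is 16 mm thick, stands 112 mm behind the drum's middle (x = -112), and reaches from 8 to 58 mm above the underside. Sliding takes a few newtons.
- knob_grip (a point): Middle of the knob's square head, on the screw's axis. The head is 28 mm across its flats (faces along this point's x and y), 26 mm high, point at mid-height; below it a 22 mm round hub; a white mark on top. It sinks with the knob: 185 mm above the table at joint value 0. The stem shows between hub and bridge.
- knob (a joint): Turn of the knob, rad, 0 to 5.9, growing clockwise seen from above; starts at 0 to 0.4. At 0 the head's flats face the clamp's x and y. Knob, stem and foot sink 24 mm a turn (3.82 mm per rad) as it grows. It stays where left. Free turning takes about 0.085 N m; the foot's pressure adds 0.004 N m per N, or pushes up on the hand that holds the knob.
- foot: Round rubber foot under the screw, 24 mm across, 8 mm thick; origin at the middle of its underside, 66 mm above the table at knob value 0. It is sprung: after first touch it presses with about 4.3 N per mm of further sinking, 16 N per rad of the knob (13 N after an eighth of a turn).
- nut (a joint): The brass nut in the bridge that the screw turns in; it floats on springs, 20 N per mm, travel -3 to 3 mm, 0 at rest, growing upward (unit m). It shows the up or down load on the screw: the foot's pressure lifts it (25 N: 1.25 mm), a hand that holds the knob up as it turns lifts it too, and one that presses it down lowers it; keep it within 0.6 mm until the foot touches.
- beaker_big: Bystander: empty clear plastic beaker, 84 mm across, 110 mm high, origin under its middle.
- beaker_small: Bystander: empty clear plastic beaker, 68 mm across, 85 mm high, origin under its middle.
- spare_filters: Bystander: open round tub of paper filters, 48 mm across, 22 mm high, origin under its middle.
- dish: Bystander: covered glass dish, 84 mm across, 16 mm high, origin under its middle.
- reagent: Bystander: amber bottle, 60 mm across, 140 mm high, origin under its middle, behind the clamp.
- loose_tube: Bystander: glass tube lying on its side, 150 mm long, 21 mm thick at its rim, origin under its middle.
Not all that is in view belongs to the job. Leave any blue, purple or red look-alike of the cassette alone.

How it is judged:
By the outcome, as a careful person would: the job done as asked, in the order asked, and still so for the second after the job is handed in, with the robot touching nothing.
It also fails if it takes over 64 s, if anything falls off the work surface, if the arm or the gripper's body presses on something with over 40 N, if the wrist force passes 120 N, or if a joint passes its speed limit or range.

## Working session

There is one attempt and no reset: what is moved stays moved. The work goes in short steps, Python scripts to look and compute and a tool call to move; the robot and the scene stay as the last step left them, time stands still between calls to the robot, and variables do not carry over. Pictures are saved under pics/ and viewed, and the job is handed in when it is done.

Besides the shell and the picture viewer there is one more tool, called after "Emit:" by a JSON object that holds its "fn" and its "kwargs", one argument or row to a line. jog_arm: Moves the arm, as the interface text tells. Its arguments: {"type":"object","properties":{"deltas":{"type":"array","items":{"type":"array","items":{"type":"array","items":{"type":"number"}}}},"squeeze":{"type":"number"}},"required":["deltas"]}

```bash
ls; mkdir -p pics
python3 - <<'E'
from plant import robot, grab_frame, camera_info
import cv2
s=robot.observe()
for k,v in s.items(): print(k,v)
for n in("side","top","wrist"):
    cv2.imwrite(f"pics/{n}0.png",grab_frame(n)); print(n,camera_info(n))
E
```

```text
pics
time_s 0.0
joints [-1.23372033  0.7071081  -0.02763816  1.48498881  0.02197432  0.95088692
 -0.07548474]
joint_vel [-0.00130997 -0.00039694  0.00014172  0.00025278  0.00051835 -0.0006107
  0.00126834]
joint_efforts [ 3.71437600e-04 -8.83210230e+01  1.23473950e+00 -2.36180502e+01
  1.69333635e-02  6.31939227e-03 -3.13393258e-07]
eef_pos [0.2125069  0.5339885  0.21072674]
orientation [-1.57084606  1.56970601 -1.94960571]
wrist_force [ 0.07146412 -0.87789749  0.19383951]
wrist_torque [-0.00250262  0.03155808 -0.03376169]
finger_gap 1.0017164130120424
side {'fx': 497.3829063655368, 'fy': 497.3829063655368, 'cx': 317.8887706156343, 'cy': 251.32761183483072, 'R': array([[ 0.9262491 , -0.37678278, -0.00986618],
       [-0.20502271, -0.48169919, -0.85201618],
       [ 0.31627249,  0.79120201, -0.52342247]]), 't': array([-0.52079101,  0.23553375,  0.94643967])}
top {'fx': 455.7129723977265, 'fy': 455.7129723977265, 'cx': 312.3844308782312, 'cy': 236.2341673814884, 'R': array([[-0.02498817, -0.99936167,  0.02553142],
       [-0.9803093 ,  0.01949155, -0.19650382],
       [ 0.19588074, -0.02993895, -0.9801706 ]]), 't': array([0.01688098, 0.58392054, 0.80919598])}
wrist {'fx': 427.73560416178333, 'fy': 427.73560416178333, 'cx': 321.17772647008525, 'cy': 241.66176550329362, 'R': array([[ 3.69436583e-01,  9.29255943e-01, -5.98476687e-05],
       [ 8.97314070e-01, -3.56720975e-01,  2.59956929e-01],
       [ 2.41545172e-01, -9.60913016e-02, -9.65620211e-01]]), 't': array([-0.57485412, -0.03523816,  0.37812082])}
```

View pics/side0.png

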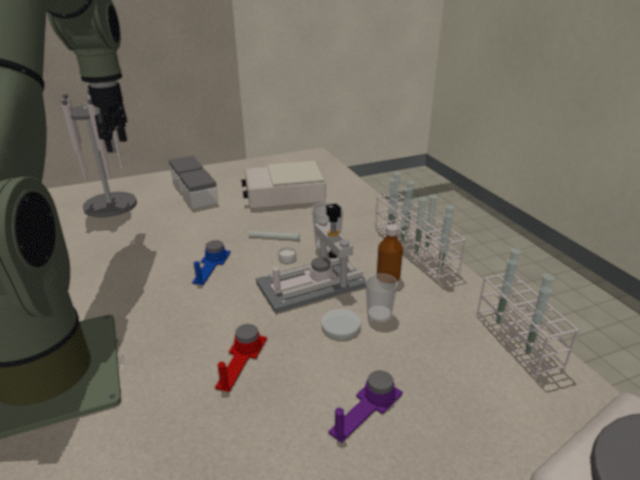

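View pics/top0.png

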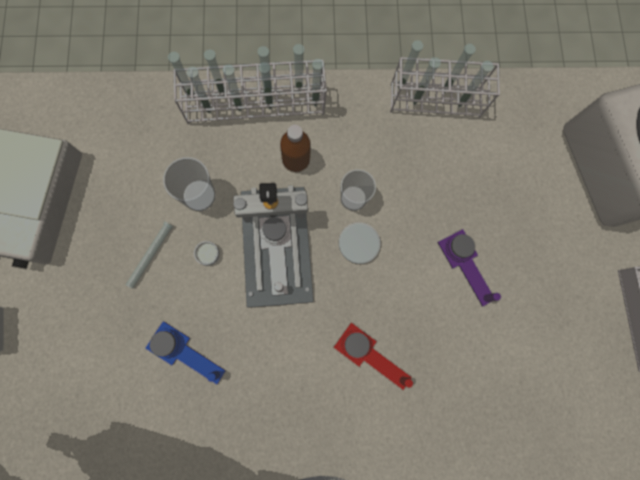

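View pics/wrist0.png

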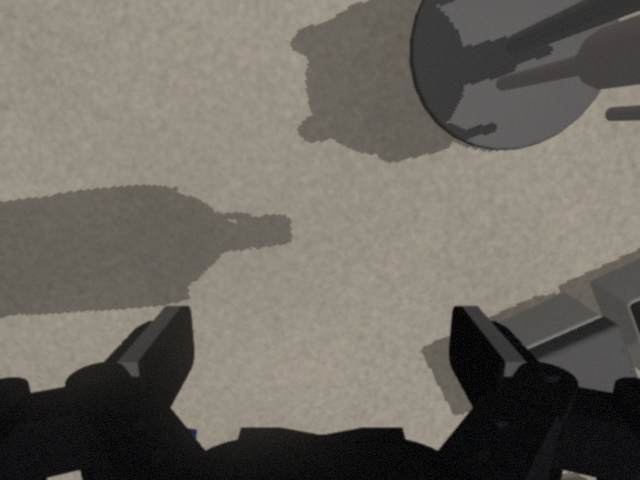

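Run:
```python
import cv2
a=cv2.imread("pics/top0.png")[170:320,200:350]; cv2.imwrite("pics/topz.png",cv2.resize(a,(600,600),interpolation=cv2.INTER_CUBIC))
a=cv2.imread("pics/side0.png")[190:320,240:410]; cv2.imwrite("pics/sidez.png",cv2.resize(a,(784,600),interpolation=cv2.INTER_CUBIC))
```

```text
(no output)
```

View pics/topz.png

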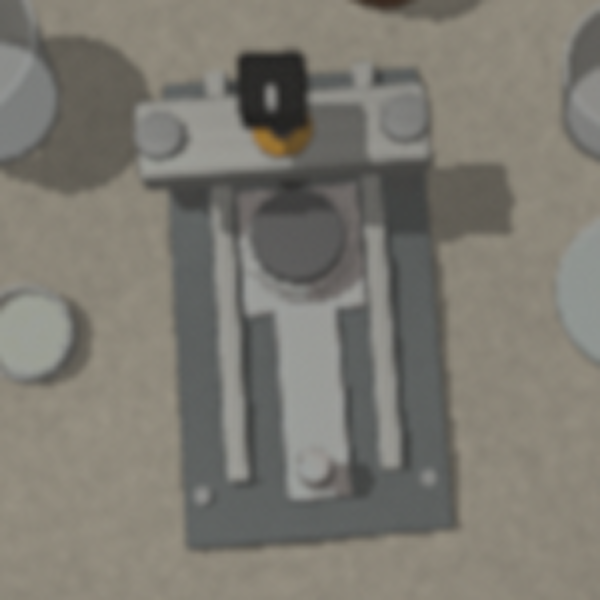

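View pics/sidez.png

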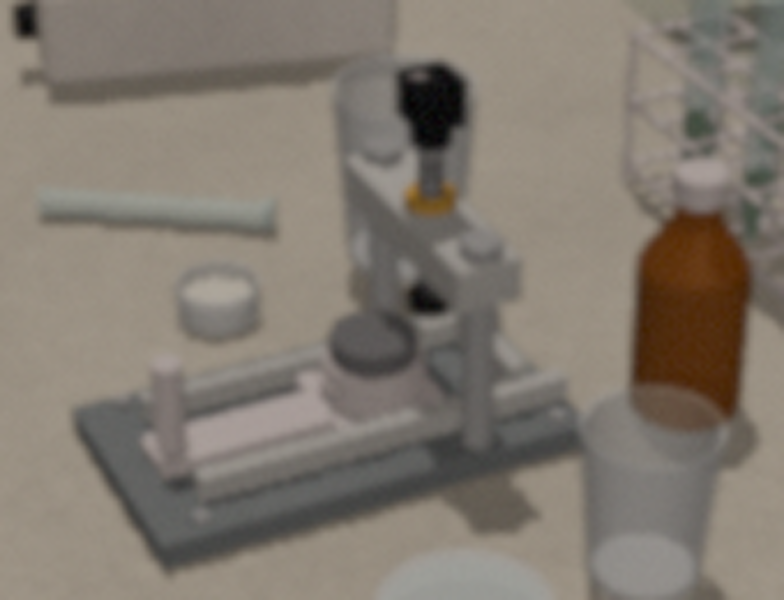

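```bash
cat > h.py <<'E'
import numpy as np, cv2
from scipy.spatial.transform import Rotation as Rn
def proj(ci,X):
    X=np.atleast_2d(X); c=X@np.array(ci['R']).T+ci['t']
    return np.c_[ci['fx']*c[:,0]/c[:,2]+ci['cx'], ci['fy']*c[:,1]/c[:,2]+ci['cy']]
def clampP(p,L):
    L=np.atleast_2d(L); c,s=np.cos(p[2]),np.sin(p[2])
    return np.c_[p[0]+c*L[:,0]-s*L[:,1], p[1]+s*L[:,0]+c*L[:,1], L[:,2]]
def Rt(o): return Rn.from_euler('xyz',o).as_matrix()
E
python3 - <<'E'
from h import *
from plant import camera_info
from scipy.optimize import least_squares
T,S=camera_info('top'),camera_info('side')
t=[((187,545),(-.175,.065,.016)),((457,527),(-.175,-.065,.016)),((162,135),(0,.054,.128)),((405,115),(0,-.054,.128)),((248,478),(-.145,.032,.030)),((380,468),(-.145,-.032,.030)),((271,97),(0,0,.197))]
s=[((167,548),(-.175,-.065,.016)),((78,412),(-.175,.065,.016)),((578,435),(.06,-.065,.016)),((383,152),(0,.054,.128)),((482,247),(0,-.054,.128))]
tp=np.array([[200+a[0]/4,170+a[1]/4] for a,b in t]); tl=np.array([b for a,b in t])
sp=np.array([[240+a[0]/4.612,190+a[1]/4.612] for a,b in s]); sl=np.array([b for a,b in s])
f=lambda p: np.r_[proj(T,clampP(p,tl))-tp, proj(S,clampP(p,sl))-sp].ravel()
r=least_squares(f,[.6,.1,0.]); print(r.x, np.round(r.fun.reshape(-1,2),1))
print('top only',least_squares(lambda p:(proj(T,clampP(p,tl))-tp).ravel(),r.x).x,'side',least_squares(lambda p:(proj(S,clampP(p,sl))-sp).ravel(),r.x).x)
g=lambda d:np.r_[proj(T,clampP(r.x,[d[0],d[1],.074]))[0]-(200+315/4,170+467/4), proj(S,clampP(r.x,[d[0],d[1],.074]))[0]-(240+167/4.612,190+362/4.612)]
q=least_squares(g,[-.15,0]);print('post',q.x,q.fun,clampP(r.x,[*q.x,.061]))
from plant import robot; print(Rt(robot.observe()['orientation']))
for n,c in(('T',T),('S',S)): print(n,-np.array(c['R']).T@c['t'])
E
```

```text
[0.63325127 0.07770969 0.05665811] [[-0.1  1.3]
 [-0.4  0.3]
 [-0.2  0.5]
 [ 0.1  1.1]
 [ 0.3  0.5]
 [ 0.6  0.4]
 [ 0.4 -3.8]
 [-1.3  0.1]
 [-1.7 -0.9]
 [ 2.8 -2.7]
 [-0.1  0.6]
 [-0.2  0.8]]
top only [0.63320305 0.07793968 0.05707489] side [0.63306149 0.07651955 0.05678985]
post [-0.14465905 -0.00146269] [-0.09473323 -0.34224626 -0.34857669  0.42239133] [[0.48890718 0.06805763 0.061     ]]
[[-2.74048742e-04  3.69813088e-01  9.29106132e-01]
 [-7.58016827e-04  9.29105823e-01 -3.69813189e-01]
 [-9.99999675e-01 -8.05624922e-04  2.57042615e-05]]
T [0.41433866 0.02971517 0.90746173]
S [ 0.23133914 -0.83159364  0.69092814]
```

Emit:
{"fn": "jog_arm", "kwargs": {
  "deltas": [
    [[-0.2,-0.75,0.97,0,0,0,50],[-0.2,-0.75,0.97,0,0,0,50],[-0.2,-0.75,0.97,0,0,0,50],[-0.2,-0.75,0.97,0,0,0,50],[-0.2,-0.75,0.97,0,0,0,50]]
  ],
  "squeeze": 30
}}

```text
time_s: 0.57
eef_pos: [0.2754, 0.4275, 0.2312]
orientation: [-1.668, 1.57, -2.047]
wrist_force: [1.0, -0.4, 0.4]
finger_gap: 0.588
```

Emit:
{"fn": "jog_arm", "kwargs": {
  "deltas": [
    [[0,-0.75,0.97,0,0,0,40],[0,-0.75,0.97,0,0,0,40],[0,-0.75,0.97,0,0,0,40],[0,-0.75,0.97,0,0,0,40],[0,-0.75,0.97,0,0,0,40]]
  ]
}}

```text
time_s: 0.98
eef_pos: [0.3378, 0.322, 0.2311]
orientation: [-1.678, 1.571, -2.057]
wrist_force: [0.2, 0.4, -0.1]
finger_gap: 0.466
```

Emit:
{"fn": "jog_arm", "kwargs": {
  "deltas": [
    [[0,-0.75,0.97,0,0,0,40],[0,-0.75,0.97,0,0,0,40],[0,-0.75,0.97,0,0,0,40],[0,-0.75,0.97,0,0,0,40],[0,-0.75,0.97,0,0,0,40]]
  ]
}}

```text
time_s: 1.4
eef_pos: [0.4002, 0.2164, 0.2312]
orientation: [-2.026, 1.571, -2.405]
wrist_force: [0.5, 1.1, 0.4]
finger_gap: 0.47
```

Emit:
{"fn": "jog_arm", "kwargs": {
  "deltas": [
    [[0,0,0,1,0,0,40],[0,0,0,1,0,0,40],[0,0,0,1,0,0,40],[0,0,0,1,0,0,40],[0,0,0,1,0,0,40]]
  ]
}}

```text
time_s: 1.82
eef_pos: [0.3997, 0.2175, 0.2311]
orientation: [-1.664, 1.57, -2.484]
wrist_force: [-0.2, -1.3, -0.4]
finger_gap: 0.47
```

Emit:
{"fn": "jog_arm", "kwargs": {
  "deltas": [
    [[0,0,0,1,0,0,40],[0,0,0,1,0,0,40],[0,0,0,1,0,0,40],[0,0,0,1,0,0,40],[0,0,0,1,0,0,40]]
  ]
}}

```text
time_s: 2.23
eef_pos: [0.3997, 0.2176, 0.2311]
orientation: [-1.14, 1.571, -2.396]
wrist_force: [0.3, 0.1, -1.1]
finger_gap: 0.469
```

Emit:
{"fn": "jog_arm", "kwargs": {
  "deltas": [
    [[0,0,0,1,0,0,40],[0,0,0,1,0,0,40],[0,0,0,1,0,0,40]]
  ]
}}

```text
time_s: 2.48
eef_pos: [0.3997, 0.2175, 0.2311]
orientation: [-1.013, 1.571, -2.53]
wrist_force: [-0.7, 0.6, -0.8]
finger_gap: 0.47
```

Run:
```python
from h import *
from plant import *
s=robot.observe(); print(s['time_s'],s['eef_pos'],s['joints'],s['finger_gap']); R=Rt(s['orientation']);print(R.round(4))
cv2.imwrite("pics/w1.png",grab_frame("wrist"));c=camera_info('wrist');print(proj(c,clampP([.6333,.0777,.0567],[[-.1447,0,.074],[0,0,.126],[-.175,.065,.016],[-.175,-.065,.016]])))
print(c)
for nm,z in (('post',[.489,.068,.061]),):
    print(R.T@(np.array(z)-s['eef_pos'])/.02)
```

```text
2.4833 [0.3997191  0.21754779 0.23113179] [-0.73554851  0.52165391  0.2772976   1.87176026 -0.19622765  0.77475681
 -0.29924745] 0.47012400593781933
[[-2.000e-04  9.986e-01  5.320e-02]
 [-1.000e-04  5.320e-02 -9.986e-01]
 [-1.000e+00 -2.000e-04  1.000e-04]]
[[415.85841745 389.79586633]
 [627.34389757 429.99670166]
 [374.02085382 293.58725158]
 [371.19041379 411.97811382]]
{'fx': 427.73560416178333, 'fy': 427.73560416178333, 'cx': 321.17772647008525, 'cy': 241.66176550329362, 'R': array([[ 9.98895691e-01,  4.69826662e-02,  1.67851999e-04],
       [ 4.53319357e-02, -9.64726075e-01,  2.59323381e-01],
       [ 1.23456350e-02, -2.59029398e-01, -9.65790534e-01]]), 't': array([-0.41058574,  0.15240452,  0.44929771])}
[8.50673721 4.0616245  7.70322958]
```

View pics/w1.png

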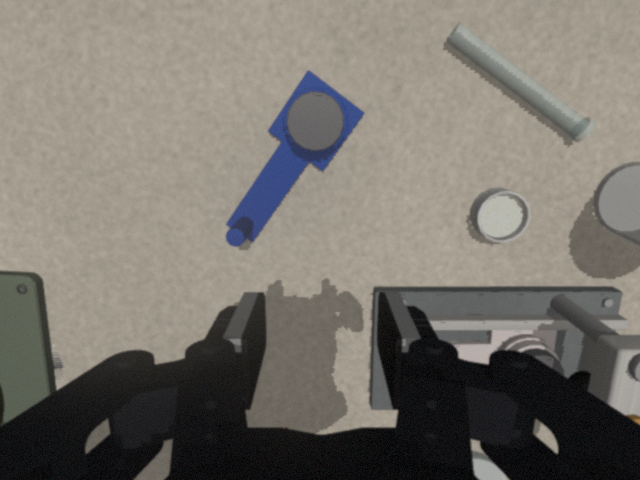

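Emit:
{"fn": "jog_arm", "kwargs": {
  "deltas": [
    [[0,0.5,0.97,0,0,0,40],[0,0.5,0.97,0,0,0,40],[0,0.5,0.96,0,0,0,40],[0,0.5,0.96,0,0,0,40],[0,0.5,0.96,0,0,0,40]]
  ]
}}

```text
time_s: 2.95
eef_pos: [0.4556, 0.1232, 0.2312]
orientation: [-1.156, 1.571, -2.667]
wrist_force: [-0.5, -1.0, 0.3]
finger_gap: 0.466
```

Emit:
{"fn": "jog_arm", "kwargs": {
  "deltas": [
    [[0,0.5,0.96,0,0,0,40],[0.5,0.5,0.96,0,0,0,40],[0.5,0.5,0.96,0,0,0,40],[0.5,0,0,0,0,0,40],[0,0,0,0,0,0,40]]
  ]
}}

```text
time_s: 3.37
eef_pos: [0.4881, 0.0674, 0.1997]
orientation: [-1.358, 1.568, -2.871]
wrist_force: [-0.6, 0.2, 0.3]
finger_gap: 0.47
```

Run:
```python
from h import *
from plant import *
s=robot.observe(); print(s['time_s'],s['eef_pos'],s['joints'],s['finger_gap']); R=Rt(s['orientation']);print(R.round(4))
cv2.imwrite("pics/w2.png",grab_frame("wrist"));c=camera_info('wrist');print(proj(c,clampP([.6333,.0777,.0567],[[-.1447,0,.074],[0,0.054,.128],[0,-.054,.128],[0,0,.198],[-.145,.032,.030]])))
cv2.imwrite("pics/top2.png",cv2.resize(grab_frame("top")[170:320,200:350],(600,600)))
print(R.T@(np.array([.489,.068,.061])-s['eef_pos'])/.02)
```

```text
3.3667 [0.48810308 0.06740535 0.19969358] [-0.33159946  0.6163279   0.22785563  1.7960502  -0.19162777  0.75319027
  0.05400478] 0.4704093005042092
[[-2.400e-03  9.983e-01  5.760e-02]
 [-7.000e-04  5.760e-02 -9.983e-01]
 [-1.000e+00 -2.400e-03  5.000e-04]]
[[321.02315028 222.25021209]
 [589.64687532 146.5327289 ]
 [560.15626162 329.46116311]
 [670.51615709 287.72980395]
 [320.81616411 169.55971667]]
[ 6.93453168  0.06319449 -0.03070376]
```

View pics/w2.png

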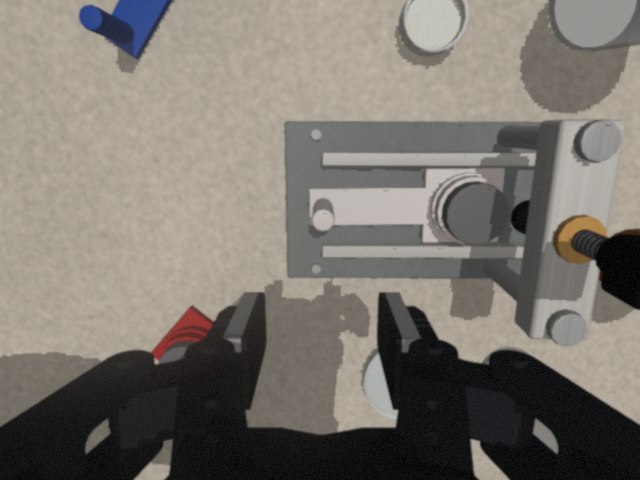

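View pics/top2.png

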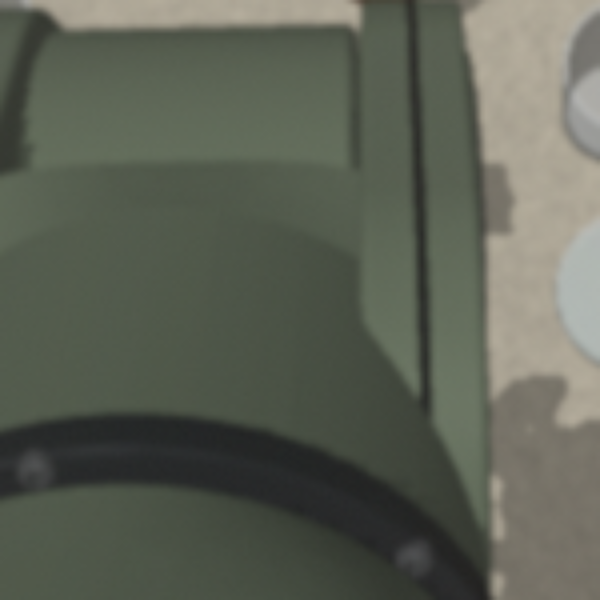

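Emit:
{"fn": "jog_arm", "kwargs": {
  "deltas": [
    [[1,0,0,0,0.02,0,40],[1,0,0,0,0,0,40],[1,0,0,0,0,0,40],[1,0,0,0,0,0,40],[0,0,0,0,0,0,40]]
  ]
}}

```text
time_s: 3.88
eef_pos: [0.4873, 0.0692, 0.1193]
orientation: [-2.038, 1.567, 2.734]
wrist_force: [-0.8, 0.1, -0.7]
finger_gap: 0.466
```

Run:
```python
from h import *
from plant import *
s=robot.observe(); print(s['time_s'],s['eef_pos'],s['joints'],s['finger_gap']); R=Rt(s['orientation']);print(R.round(4))
cv2.imwrite("pics/w3.png",grab_frame("wrist"));c=camera_info('wrist');print(proj(c,clampP([.6333,.0777,.0567],[[-.1447,0,.074],[0,0.054,.128],[0,-.054,.128],[0,0,.198],[-.145,.032,.030]])))
cv2.imwrite("pics/side3.png",cv2.resize(grab_frame("side")[190:320,240:410],(784,600)))
```

```text
3.8833 [0.48734014 0.06922066 0.11927581] [-0.29999913  0.74240235  0.17193115  1.89300394 -0.23539159  0.52875133
  0.09138124] 0.4661486606629429
[[-0.0034  0.9982  0.0595]
 [ 0.0014  0.0595 -0.9982]
 [-1.     -0.0033 -0.0016]]
[[321.00675754 257.30958671]
 [723.6442383  158.80836849]
 [661.29306101 417.32230699]
 [938.76010199 414.48543825]
 [320.77834732 184.10929554]]
```

View pics/w3.png

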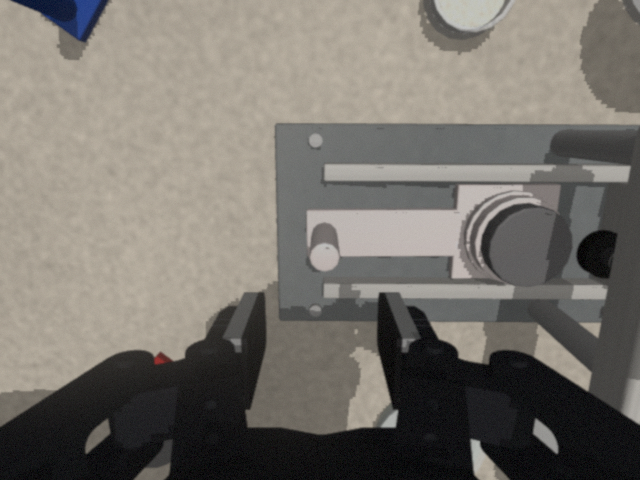

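View pics/side3.png

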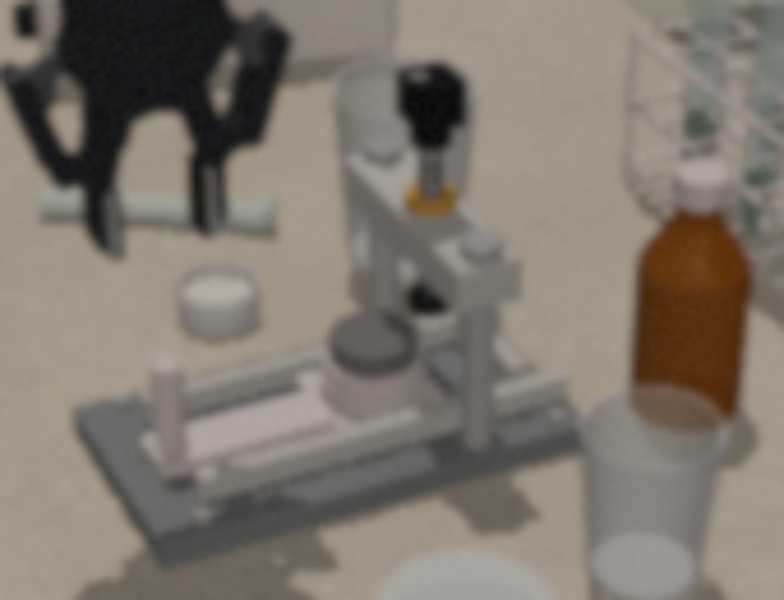

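Emit:
{"fn": "jog_arm", "kwargs": {
  "deltas": [
    [[1,0,0.06,0,0,0,40],[1,0,0,0,0,0,40],[1,0,0,0,0,0,40],[0.87,0,0,0,0,0,40],[0,0,0,0,0,0,40]]
  ]
}}

```text
time_s: 4.4
eef_pos: [0.4882, 0.0678, 0.043]
orientation: [-2.452, 1.569, 2.319]
wrist_force: [-0.2, 0.5, 0.1]
finger_gap: 0.467
```

Run:
```python
from h import *
from plant import *
s=robot.observe(); print(s['time_s'],s['eef_pos'],s['joints'],s['finger_gap'],s['wrist_force']); R=Rt(s['orientation']);print(R.round(4))
cv2.imwrite("pics/side4.png",cv2.resize(grab_frame("side")[190:320,240:410],(784,600)))
```

```text
4.4 [0.48823542 0.06775366 0.04296575] [-0.26116324  0.88072961  0.10933952  1.94373544 -0.26707742  0.33225013
  0.12012453] 0.46650957189781833 [-0.18735002  0.52458684  0.06838813]
[[-0.0015  0.9983  0.0583]
 [ 0.0017  0.0583 -0.9983]
 [-1.     -0.0014 -0.0018]]
```

View pics/side4.png

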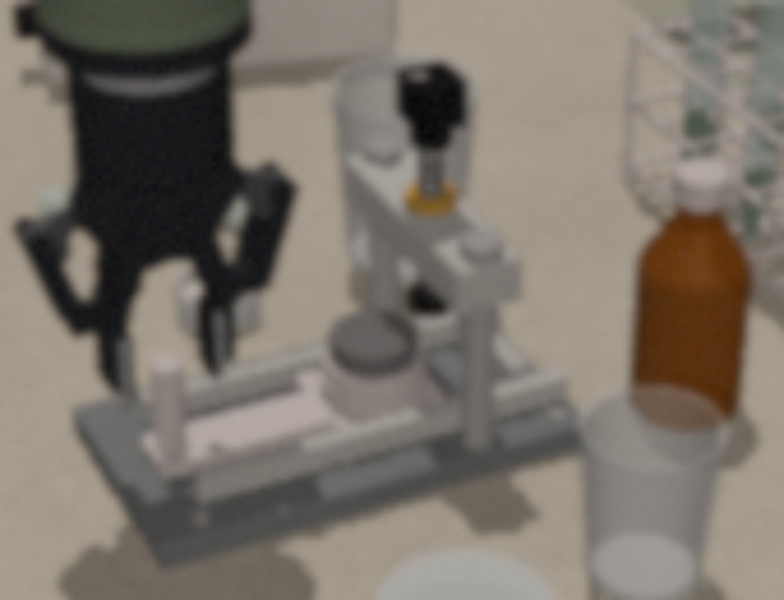

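Emit:
{"fn": "jog_arm", "kwargs": {
  "deltas": [
    [[0,0,0,0,0,0,24],[0,0,0,0,0,0,24],[0,0.2,0,0,0,0,24],[0,0.3,0,0,0,0,24],[0,0.3,0,0,0,0,24]]
  ]
}}

```text
time_s: 4.87
eef_pos: [0.5048, 0.0684, 0.0444]
orientation: [-2.833, 1.569, 1.937]
wrist_force: [-5.1, 0.2, 4.0]
finger_gap: 0.28
```

Emit:
{"fn": "jog_arm", "kwargs": {
  "deltas": [
    [[0,0.25,0,0,0,0,24],[0,0.25,0,0,0,0,24],[0,0.25,0,0,0,0,24]]
  ]
}}

```text
time_s: 5.12
eef_pos: [0.5199, 0.0692, 0.0438]
orientation: [-2.808, 1.569, 1.961]
wrist_force: [-5.4, -0.6, 4.5]
finger_gap: 0.279
```

Emit:
{"fn": "jog_arm", "kwargs": {
  "deltas": [
    [[0,0.1,0,0,0,0,24],[0,0.05,0,0,0,0,24]]
  ]
}}

```text
time_s: 5.28
eef_pos: [0.5227, 0.0694, 0.0437]
orientation: [-2.933, 1.569, 1.837]
wrist_force: [-5.5, -0.1, 5.2]
finger_gap: 0.285
```

Emit:
{"fn": "jog_arm", "kwargs": {
  "deltas": [
    [[0,0.1,0,0,0,0,24],[0,0.05,0,0,0,0,24]]
  ]
}}

```text
time_s: 5.45
eef_pos: [0.5254, 0.0696, 0.0437]
orientation: [-2.765, 1.569, 2.005]
wrist_force: [-9.2, 0.3, 3.5]
finger_gap: 0.281
```

Emit:
{"fn": "jog_arm", "kwargs": {
  "deltas": [
    [[0,0.05,0,0,0,0,24],[0,0.05,0,0,0,0,24]]
  ]
}}

```text
time_s: 5.62
eef_pos: [0.5256, 0.0696, 0.0436]
orientation: [-1.955, 1.566, 2.815]
wrist_force: [-18.1, -1.2, 11.7]
finger_gap: 0.277
```

Run:
```python
from h import *
from plant import *
s=robot.observe(); print(s['time_s'],s['eef_pos'],s['joints'],s['finger_gap'],s['wrist_force'])
cv2.imwrite("pics/w5.png",grab_frame("wrist"))
cv2.imwrite("pics/side5.png",cv2.resize(grab_frame("side")[190:320,240:410],(784,600)))
```

```text
5.6167 [0.52555633 0.06958994 0.04356983] [-0.26192309  0.90985301  0.13522462  1.8081261  -0.25532795  0.44488965
  0.11081009] 0.27679295668664133 [-18.09586573  -1.18423531  11.72094925]
```

View pics/w5.png

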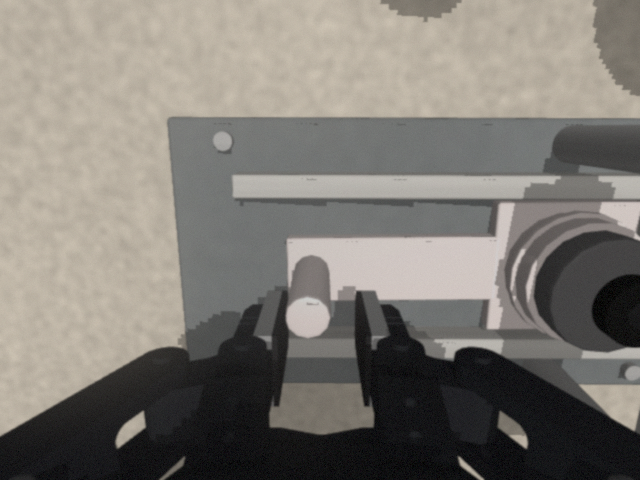

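View pics/side5.png

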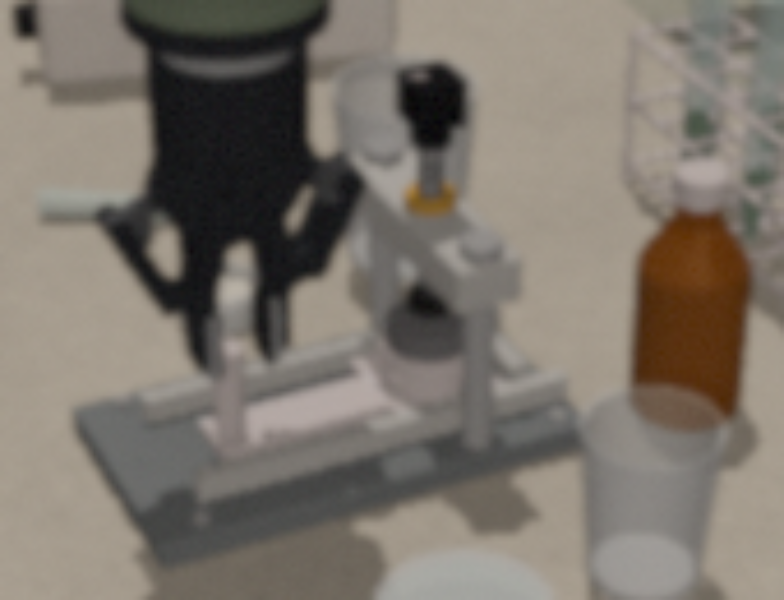

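Emit:
{"fn": "jog_arm", "kwargs": {
  "deltas": [
    [[0,-0.15,0,0,0,0,24],[0,-0.05,0,0,0,0,34],[-0.5,0,0,0,0,0,34],[-1,0,0,0,0,0,34],[-1,0,0,0,0,0,45]]
  ]
}}

```text
time_s: 6.13
eef_pos: [0.5237, 0.0693, 0.0949]
orientation: [3.037, 1.569, 1.523]
wrist_force: [0.7, 0.2, 0.9]
finger_gap: 0.516
```

Emit:
{"fn": "jog_arm", "kwargs": {
  "deltas": [
    [[-1,0,0,0,0,0,45],[-1,0,0,0,0,0,45],[-1,0,0,0,0,0,45],[-1,0,0,0,0,0,45],[-1,0,0,0,0,0,50]]
  ]
}}

```text
time_s: 6.55
eef_pos: [0.5238, 0.0691, 0.1958]
orientation: [2.409, 1.569, 0.896]
wrist_force: [0.3, 0.5, 0.2]
finger_gap: 0.585
```

Emit:
{"fn": "jog_arm", "kwargs": {
  "deltas": [
    [[-1,0,0,0,0,0,50],[-1,0,0,0,0,0,50],[-0.5,0,0,0,0,0,50],[0,0,0,0,0,0,50]]
  ]
}}

```text
time_s: 6.88
eef_pos: [0.5245, 0.0691, 0.2466]
orientation: [2.009, 1.566, 0.495]
wrist_force: [0.1, -0.0, -0.0]
finger_gap: 0.582
```

Run:
```python
from h import *
from plant import *
s=robot.observe(); print(s['time_s'],s['eef_pos'],s['joints'],s['finger_gap'],s['wrist_force']); R=Rt(s['orientation']);print(R.round(4))
cv2.imwrite("pics/w6.png",grab_frame("wrist"));c=camera_info('wrist');print(proj(c,clampP([.6333,.0777,.0567],[[-.112,0,.074],[0,0.054,.130],[0,-.054,.130],[0,0,.198]])))
print(R.T@(np.array([.6333,.0777,.24])-s['eef_pos'])/.02)
```

```text
6.8833 [0.52453634 0.06909585 0.24659636] [-0.3261046   0.60644745  0.24961058  1.60534946 -0.17651467  0.94731781
  0.04085947] 0.5817992669686263 [ 0.11190066 -0.01221985 -0.0493135 ]
[[ 0.0043  0.9983  0.0573]
 [ 0.0023  0.0573 -0.9984]
 [-1.      0.0044 -0.0021]]
[[316.04594399 209.11746945]
 [491.4070849  141.63033403]
 [475.43573397 299.92121   ]
 [531.79355872 253.55991699]]
[ 0.35412464  5.45239349 -0.11702962]
```

View pics/w6.png

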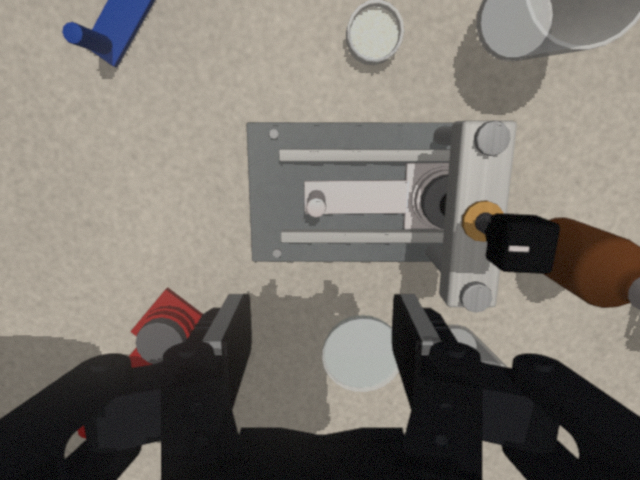

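Run:
```python
import cv2
a=cv2.imread("pics/w6.png")[190:310,460:580]; cv2.imwrite("pics/w6z.png",cv2.resize(a,(600,600),interpolation=cv2.INTER_CUBIC)*1)
b=cv2.convertScaleAbs(cv2.resize(a,(600,600),interpolation=cv2.INTER_CUBIC),alpha=3); cv2.imwrite("pics/w6z.png",b)
```

```text
(no output)
```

View pics/w6z.png

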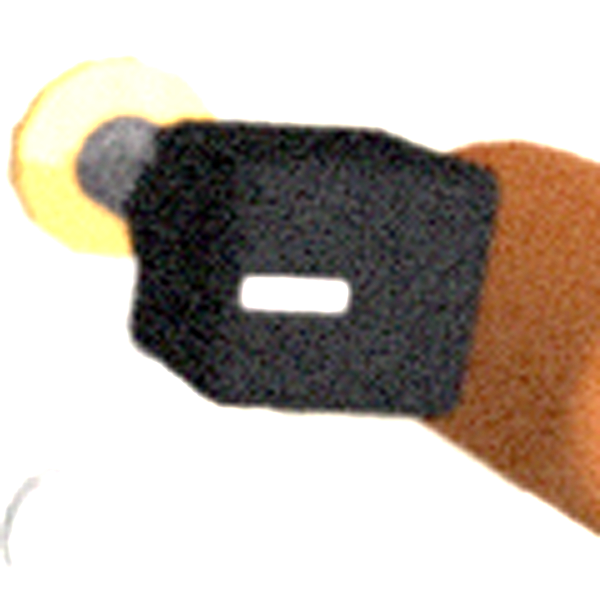

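Run:
```python
from h import *
from plant import *
c=camera_info('wrist'); R=np.array(c['R']);C=-R.T@c['t']
def bp(u,v,z):
    d=R.T@np.array([(u-c['cx'])/c['fx'],(v-c['cy'])/c['fy'],1]); return C+d*(z-C[2])/d[2]
P=[bp(460+a/5,190+b/5,.197) for a,b in((495,180),(455,412),(220,403),(240,295),(350,296))]
for p in P: print(p)
a,b,cc,m1,m2=P
print('edge R',np.degrees(np.arctan2(*(a-b)[1::-1])), 'edge B',np.degrees(np.arctan2(*(b-cc)[1::-1])),'mark',np.degrees(np.arctan2(*(m2-m1)[1::-1])))
print(np.linalg.norm(a-b),np.linalg.norm(b-cc),'center',(a+cc)/2)
```

```text
[0.64496093 0.09268856 0.197     ]
[0.64577335 0.06782545 0.197     ]
[0.62103243 0.06741194 0.197     ]
[0.621125   0.07916207 0.197     ]
[0.63247718 0.07970236 0.197     ]
edge R 91.87150488078028 edge B 0.9575166602843534 mark 2.7248687734567922
0.02487638015883656 0.024744371108485305 center [0.63299668 0.08005025 0.197     ]
```

Emit:
{"fn": "jog_arm", "kwargs": {
  "deltas": [
    [[0,0.9,-0.03,0,0,0,50],[0,0.9,-0.03,0,0,0,50],[0,0.9,-0.03,0,0,0,50],[0,0.9,-0.03,0,0,0,50],[0,0.9,-0.03,0,0,0,50]]
  ]
}}

```text
time_s: 7.35
eef_pos: [0.6139, 0.0773, 0.2433]
orientation: [-2.776, 1.569, 1.994]
wrist_force: [0.1, 0.2, 0.4]
finger_gap: 0.584
```

Emit:
{"fn": "jog_arm", "kwargs": {
  "deltas": [
    [[0,0.94,-0.03,0,0,0,50],[0,0,0,-1,0,0,50],[0,0,0,-1,0,0,50],[0,0,0,-1,0,0,50],[0,0,0,-1,0,0,50]]
  ]
}}

```text
time_s: 7.77
eef_pos: [0.6318, 0.0789, 0.243]
orientation: [-2.97, 1.569, 2.153]
wrist_force: [-0.0, -0.3, 0.3]
finger_gap: 0.584
```

Emit:
{"fn": "jog_arm", "kwargs": {
  "deltas": [
    [[0,0,0,-1,0,0,50],[0,0,0,-1,0,0,50],[0,0,0,-1,0,0,50],[0,0,0,-1,0,0,50],[0,0,0,-1,0,0,50]]
  ]
}}

```text
time_s: 8.18
eef_pos: [0.6318, 0.0789, 0.2431]
orientation: [2.822, 1.569, 2.098]
wrist_force: [0.2, -0.9, 0.2]
finger_gap: 0.589
```

Emit:
{"fn": "jog_arm", "kwargs": {
  "deltas": [
    [[0,0,0,-1,0,0,50],[0,0,0,-1,0,0,50],[0,0,0,-1,0,0,50],[0,0,0,-1,0,0,50],[0,0,0,-1,0,0,50]]
  ]
}}

```text
time_s: 8.6
eef_pos: [0.6318, 0.0789, 0.2431]
orientation: [2.396, 1.569, 2.109]
wrist_force: [0.2, -0.4, 1.1]
finger_gap: 0.592
```

Emit:
{"fn": "jog_arm", "kwargs": {
  "deltas": [
    [[0,0,0,-1,0,0,50],[0,0,0,-1,0,0,50],[0,0,0,-1,0,0,50],[0,0,0,-0.66,0,0,50],[0,0,0,0,0,0,50]]
  ]
}}

```text
time_s: 9.02
eef_pos: [0.6318, 0.0788, 0.2432]
orientation: [2.024, 1.569, 2.054]
wrist_force: [-0.1, -0.0, -1.3]
finger_gap: 0.581
```

Run:
```python
from h import *
from plant import *
s=robot.observe(); print(s['time_s'],s['eef_pos'],s['joints'],s['finger_gap'],s['wrist_force'],s['wrist_torque']); R=Rt(s['orientation']);print(R.round(4))
print(np.degrees(np.arctan2(R[1,1],R[0,1])))
a=grab_frame("wrist");cv2.imwrite("pics/w7.png",cv2.convertScaleAbs(a,alpha=1.8));c=camera_info('wrist');print(proj(c,clampP([.6333,.079,.0567],[[0,0.054,.130],[0,-.054,.130],[0,0,.198]])))
```

```text
9.0167 [0.6318139  0.07881631 0.24316885] [-0.09758309  0.78550658 -0.180179    1.17164952  0.13455562  1.19620349
  1.32634427] 0.5811737359444471 [-0.11701574 -0.01996747 -1.2938704 ] [0.03657904 0.02018852 0.0031977 ]
[[-9.000e-04 -3.080e-02  9.995e-01]
 [ 1.700e-03  9.995e-01  3.080e-02]
 [-1.000e+00  1.800e-03 -9.000e-04]]
91.76295006191651
[[402.79880743 227.11311536]
 [240.40891951 231.88346849]
 [321.94725415 260.35586757]]
```

View pics/w7.png

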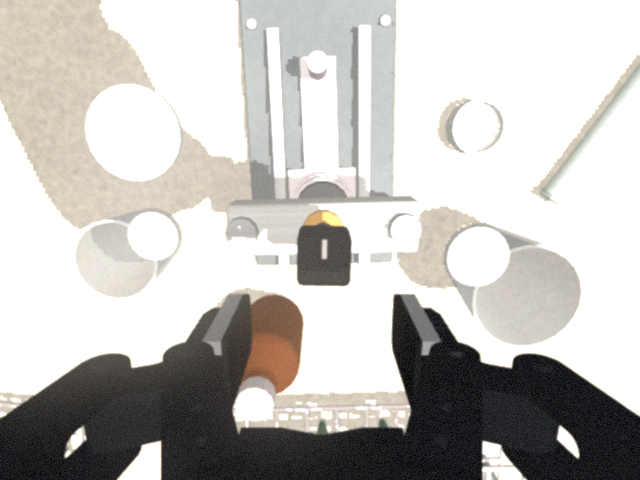

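Emit:
{"fn": "jog_arm", "kwargs": {
  "deltas": [
    [[1,0,0.05,0,0,0,50],[1,0,0,0,0,0,50],[1,0,0,0,0,0,50],[0.95,0,0,0,0,0,50],[0,0,0,0,0,0,50]]
  ]
}}

```text
time_s: 9.48
eef_pos: [0.6314, 0.0789, 0.1613]
orientation: [2.982, 1.566, 3.008]
wrist_force: [0.4, -0.1, -1.3]
finger_gap: 0.583
```

```bash
cat > st.py <<'E'
from h import *
from plant import *
def st():
    s=robot.observe(); R=Rt(s['orientation'])
    print(round(s['time_s'],2),s['eef_pos'].round(4),'gap',round(s['finger_gap']*85.4,1),'F',s['wrist_force'].round(2),'T',s['wrist_torque'].round(3),'yaw',round(np.degrees(np.arctan2(R[1,1],R[0,1])),2),'x',R[:,0].round(4),'j7',round(s['joints'][6],2))
E
python3 - <<'E'
from st import *
st()
cv2.imwrite("pics/w8.png",cv2.convertScaleAbs(grab_frame("wrist"),alpha=1.8))
cv2.imwrite("pics/side8.png",cv2.resize(grab_frame("side")[190:320,240:410],(784,600),interpolation=cv2.INTER_CUBIC))
E
```

```text
9.48 [0.6314 0.0789 0.1613] gap 49.8 F [ 0.39 -0.12 -1.3 ] T [-0.012  0.028 -0.035] yaw 91.47 x [-5.2e-03  7.0e-04 -1.0e+00] j7 1.3
```

View pics/w8.png

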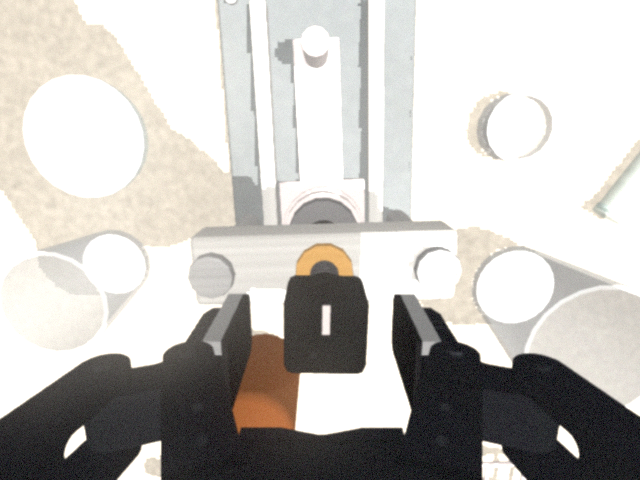

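View pics/side8.png

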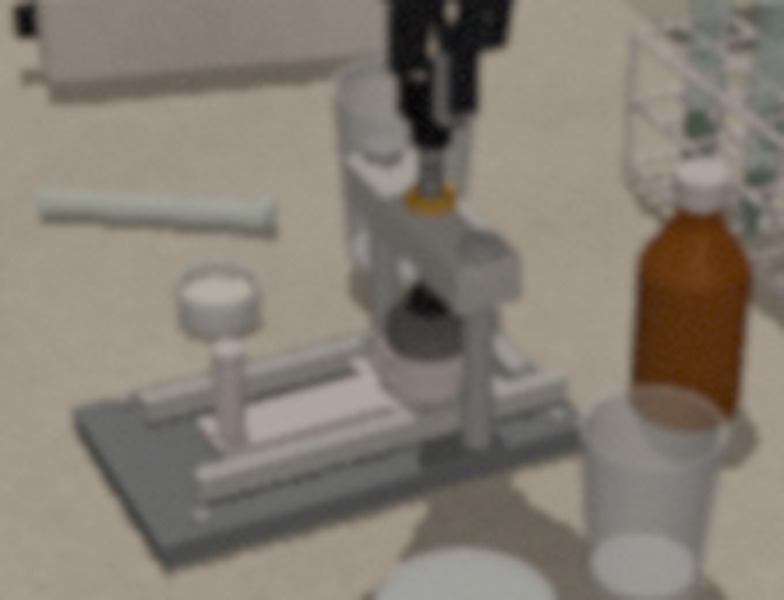

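Emit:
{"fn": "jog_arm", "kwargs": {
  "deltas": [
    [[0,0.06,0.07,0,-0.05,0,50],[0,0,0,0,0,0,40],[0,0,0,0,0,0,40]]
  ]
}}

```text
time_s: 9.83
eef_pos: [0.6346, 0.0805, 0.1658]
orientation: [0.317, 1.565, 0.344]
wrist_force: [-0.5, 0.4, -0.4]
finger_gap: 0.468
```

Run:
```python
from st import *
st()
```

```text
9.83 [0.6346 0.0805 0.1658] gap 39.9 F [-0.51  0.43 -0.43] T [-0.022  0.02   0.047] yaw 91.58 x [ 0.0056  0.002  -1.    ] j7 1.3
```

Emit:
{"fn": "jog_arm", "kwargs": {
  "deltas": [
    [[0.08,0,-0.05,0,0.05,0,40],[0,0,0,0,0,0,40],[0,0,0,0,0,0,40],[0,0,0,0,0,0,40]]
  ]
}}

```text
time_s: 10.17
eef_pos: [0.6333, 0.0803, 0.1633]
orientation: [1.611, 1.569, 1.638]
wrist_force: [0.3, 0.5, 0.2]
finger_gap: 0.468
```

Run:
```python
from st import *
st()
```

```text
10.17 [0.6333 0.0803 0.1633] gap 39.9 F [0.31 0.53 0.19] T [-0.03  -0.026 -0.041] yaw 91.59 x [-1.0e-04  1.6e-03 -1.0e+00] j7 1.3
```

Emit:
{"fn": "jog_arm", "kwargs": {
  "deltas": [
    [[0,0,0,0,0,0,20],[0,0,0,0,0,0,20],[0,0,0,0,0,0,20],[0,0,0,0,0,0,20]]
  ],
  "squeeze": 25
}}

```text
time_s: 10.5
eef_pos: [0.6333, 0.0803, 0.1633]
orientation: [1.535, 1.569, 1.563]
wrist_force: [-0.4, -0.1, 2.0]
finger_gap: 0.318
```

Run:
```python
from st import *
st()
cv2.imwrite("pics/w9.png",cv2.convertScaleAbs(grab_frame("wrist"),alpha=1.8))
```

```text
10.5 [0.6333 0.0803 0.1633] gap 27.2 F [-0.4  -0.11  2.  ] T [-0.116  0.039 -0.132] yaw 91.59 x [ 0.      0.0016 -1.    ] j7 1.3
```

View pics/w9.png

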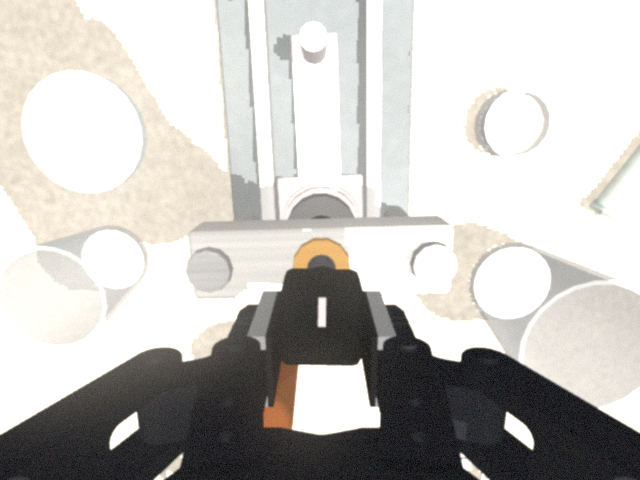

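Emit:
{"fn": "jog_arm", "kwargs": {
  "deltas": [
    [[0.017,0,0,0.7,0,0,20],[0.017,0,0,1,0,0,20],[0.017,0,0,1,0,0,20],[0.017,0,0,1,0,0,20]]
  ]
}}

```text
time_s: 10.88
eef_pos: [0.6334, 0.0801, 0.162]
orientation: [1.732, 1.569, 1.433]
wrist_force: [-0.9, -1.2, 3.5]
finger_gap: 0.321
```

Run:
```python
from st import *
st()
```

```text
10.88 [0.6334 0.0801 0.162 ] gap 27.4 F [-0.85 -1.19  3.5 ] T [-0.374  0.111  0.092] yaw 72.85 x [ 2.0e-04  1.5e-03 -1.0e+00] j7 1.04
```

Emit:
{"fn": "jog_arm", "kwargs": {
  "deltas": [
    [[0.012,0,0,1,0,0,20],[0.014,0,0,1,0,0,20],[0.016,0,0,1,0,0,20]]
  ]
}}

```text
time_s: 11.13
eef_pos: [0.6333, 0.0801, 0.1611]
orientation: [2.171, 1.57, 1.61]
wrist_force: [-0.1, -0.7, 2.1]
finger_gap: 0.321
```

Run:
```python
from st import *
st()
```

```text
11.13 [0.6333 0.0801 0.1611] gap 27.5 F [-0.13 -0.67  2.1 ] T [-0.409  0.137  0.069] yaw 57.85 x [-1.0e-04  1.3e-03 -1.0e+00] j7 0.83
```

Emit:
{"fn": "jog_arm", "kwargs": {
  "deltas": [
    [[0.016,0,0,1,0,0,20],[0.016,0,0,1,0,0,20],[0.016,0,0,1,0,0,20]]
  ]
}}

```text
time_s: 11.38
eef_pos: [0.6332, 0.08, 0.1601]
orientation: [2.65, 1.57, 1.827]
wrist_force: [-1.4, -1.8, 1.6]
finger_gap: 0.317
```

Run:
```python
from st import *
st()
```

```text
11.38 [0.6332 0.08   0.1601] gap 27.0 F [-1.35 -1.8   1.58] T [-0.51   0.227  0.072] yaw 42.85 x [-3.0e-04  1.2e-03 -1.0e+00] j7 0.62
```

Emit:
{"fn": "jog_arm", "kwargs": {
  "deltas": [
    [[0.016,0,0,1,0,0,20],[0.016,0,0,1,0,0,20]]
  ]
}}

```text
time_s: 11.55
eef_pos: [0.6332, 0.08, 0.1594]
orientation: [2.834, 1.57, 1.837]
wrist_force: [-0.8, -2.2, 1.8]
finger_gap: 0.323
```

Run:
```python
from st import *
st()
```

```text
11.55 [0.6332 0.08   0.1594] gap 27.6 F [-0.8  -2.24  1.79] T [-0.482  0.278  0.098] yaw 32.85 x [-3.0e-04  1.2e-03 -1.0e+00] j7 0.48
```

Emit:
{"fn": "jog_arm", "kwargs": {
  "deltas": [
    [[0.016,0,0,1,0,0,20],[0.016,0,0,1,0,0,20]]
  ]
}}

```text
time_s: 11.72
eef_pos: [0.6331, 0.08, 0.1587]
orientation: [-3.1, 1.57, 2.012]
wrist_force: [-1.8, -2.1, 1.5]
finger_gap: 0.321
```

Run:
```python
from st import *
st()
```

```text
11.72 [0.6331 0.08   0.1587] gap 27.4 F [-1.81 -2.14  1.5 ] T [-0.604  0.424  0.073] yaw 22.85 x [-5.0e-04  1.1e-03 -1.0e+00] j7 0.34
```

Emit:
{"fn": "jog_arm", "kwargs": {
  "deltas": [
    [[0.016,0,0,1,0,0,20],[0.016,0,0,1,0,0,20]]
  ]
}}

```text
time_s: 11.88
eef_pos: [0.6331, 0.08, 0.1581]
orientation: [-2.893, 1.57, 2.044]
wrist_force: [-1.2, -1.7, 1.4]
finger_gap: 0.315
```

Run:
```python
from st import *
st()
```

```text
11.88 [0.6331 0.08   0.1581] gap 26.9 F [-1.19 -1.75  1.42] T [-0.51  0.39  0.08] yaw 12.85 x [-6.0e-04  1.1e-03 -1.0e+00] j7 0.21
```

Emit:
{"fn": "jog_arm", "kwargs": {
  "deltas": [
    [[0.017,0,0,1,0,0,20],[0.017,0,0,1,0,0,20]]
  ]
}}

```text
time_s: 12.05
eef_pos: [0.6331, 0.08, 0.1574]
orientation: [-2.628, 1.569, 2.134]
wrist_force: [-1.7, -2.7, 1.5]
finger_gap: 0.321
```

Run:
```python
from st import *
st()
```

```text
12.05 [0.6331 0.08   0.1574] gap 27.4 F [-1.65 -2.72  1.47] T [-0.534  0.497  0.026] yaw 2.85 x [-7.0e-04  1.1e-03 -1.0e+00] j7 0.07
```

Emit:
{"fn": "jog_arm", "kwargs": {
  "deltas": [
    [[0.017,0,0,1,0,0,20],[0.017,0,0,1,0,0,20]]
  ]
}}

```text
time_s: 12.22
eef_pos: [0.633, 0.08, 0.1567]
orientation: [-2.45, 1.569, 2.138]
wrist_force: [-2.9, -2.1, 2.2]
finger_gap: 0.32
```

Run:
```python
from st import *
st()
cv2.imwrite("pics/side10.png",cv2.resize(grab_frame("side")[190:320,240:410],(784,600),interpolation=cv2.INTER_CUBIC))
```

```text
12.22 [0.633  0.08   0.1567] gap 27.4 F [-2.92 -2.11  2.24] T [-0.507  0.603  0.103] yaw -7.15 x [-7.0e-04  1.2e-03 -1.0e+00] j7 -0.07
```

View pics/side10.png

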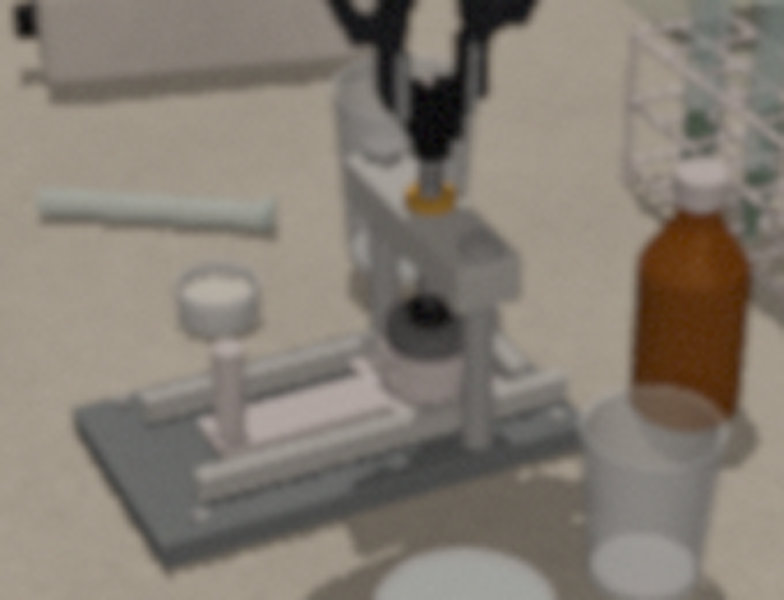

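Emit:
{"fn": "jog_arm", "kwargs": {
  "deltas": [
    [[0.016,0,0,1,0,0,20],[0.016,0,0,1,0,0,20]]
  ]
}}

```text
time_s: 12.43
eef_pos: [0.633, 0.0801, 0.1561]
orientation: [-2.314, 1.569, 2.101]
wrist_force: [-3.6, -2.0, 4.1]
finger_gap: 0.318
```

Run:
```python
from st import *
st()
```

```text
12.43 [0.633  0.0801 0.1561] gap 27.1 F [-3.62 -1.99  4.1 ] T [-0.549  0.785  0.098] yaw -16.99 x [-8.0e-04  1.4e-03 -1.0e+00] j7 -0.21
```

Emit:
{"fn": "jog_arm", "kwargs": {
  "deltas": [
    [[0.016,0,0,1,0,0,20],[0.016,0,0,1,0,0,20]]
  ]
}}

```text
time_s: 12.6
eef_pos: [0.633, 0.0801, 0.1556]
orientation: [-2.137, 1.569, 2.104]
wrist_force: [-4.3, -1.9, 6.0]
finger_gap: 0.319
```

Run:
```python
from st import *
st()
```

```text
12.6 [0.633  0.0801 0.1556] gap 27.3 F [-4.33 -1.87  5.99] T [-0.567  0.991  0.101] yaw -27.02 x [-8.0e-04  1.3e-03 -1.0e+00] j7 -0.35
```

Emit:
{"fn": "jog_arm", "kwargs": {
  "deltas": [
    [[0.016,0,0,1,0,0,20],[0.016,0,0,1,0,0,20]]
  ]
}}

```text
time_s: 12.77
eef_pos: [0.633, 0.0801, 0.155]
orientation: [-1.988, 1.569, 2.079]
wrist_force: [-4.5, -1.9, 6.8]
finger_gap: 0.322
```

Run:
```python
from st import *
st()
cv2.imwrite("pics/side11.png",cv2.resize(grab_frame("side")[225:275,310:350],(480,600),interpolation=cv2.INTER_CUBIC))
```

```text
12.77 [0.633  0.0801 0.155 ] gap 27.5 F [-4.51 -1.92  6.8 ] T [-0.493  1.061  0.084] yaw -37.02 x [-8.0e-04  1.4e-03 -1.0e+00] j7 -0.49
```

View pics/side11.png

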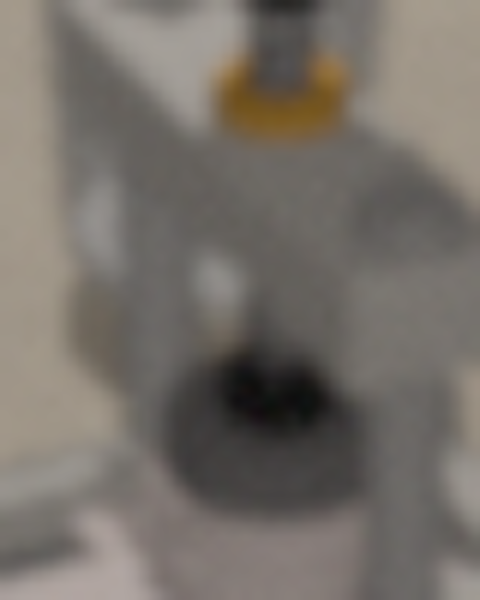

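Emit:
{"fn": "jog_arm", "kwargs": {
  "deltas": [
    [[0.004,0,0,1,0,0,20],[0.002,0,0,1,0,0,20],[0,0,0,0.1,0,0,20]]
  ]
}}

```text
time_s: 13.07
eef_pos: [0.6329, 0.0802, 0.1546]
orientation: [-1.53, 1.569, 2.353]
wrist_force: [-4.6, -2.6, 3.4]
finger_gap: 0.319
```

Run:
```python
from st import *
st(); print(robot.observe()['eef_pos'])
```

```text
13.07 [0.6329 0.0802 0.1546] gap 27.2 F [-4.65 -2.6   3.44] T [-0.53   0.903  0.017] yaw -47.55 x [-0.0011  0.0011 -1.    ] j7 -0.64
[0.63291811 0.08015183 0.15459367]
```

Emit:
{"fn": "jog_arm", "kwargs": {
  "deltas": [
    [[0,0,0,0,0,0,20],[0,0,0,0,0,0,20]]
  ]
}}

```text
time_s: 13.23
eef_pos: [0.633, 0.0802, 0.1547]
orientation: [-1.73, 1.569, 2.159]
wrist_force: [-5.0, -2.2, 4.1]
finger_gap: 0.32
```

Run:
```python
from st import *
st(); print(robot.observe()['eef_pos'])
```

```text
13.23 [0.633  0.0802 0.1547] gap 27.4 F [-4.98 -2.2   4.05] T [-0.594  1.102 -0.036] yaw -47.18 x [-0.001   0.0015 -1.    ] j7 -0.63
[0.63297586 0.08016696 0.15465218]
```

Emit:
{"fn": "jog_arm", "kwargs": {
  "deltas": [
    [[-0.006,0,0,0.4,0,0,20],[0,0,0,0,0,0,20]]
  ]
}}

```text
time_s: 13.4
eef_pos: [0.6329, 0.0801, 0.1547]
orientation: [-1.617, 1.569, 2.236]
wrist_force: [-4.2, -2.3, 2.4]
finger_gap: 0.322
```

Run:
```python
from st import *
st(); print(robot.observe()['eef_pos'])
```

```text
13.4 [0.6329 0.0801 0.1547] gap 27.5 F [-4.19 -2.29  2.37] T [-0.519  0.985  0.094] yaw -49.28 x [-0.0011  0.0014 -1.    ] j7 -0.66
[0.63293352 0.08014055 0.15465466]
```

Emit:
{"fn": "jog_arm", "kwargs": {
  "deltas": [
    [[0,0,0,0,0,0,35],[0,0,0,0,0,0,45],[0,0,0,0,0,0,50],[0,0,0,0,0,0,50]]
  ]
}}

```text
time_s: 13.73
eef_pos: [0.6335, 0.0805, 0.1549]
orientation: [-2.435, 1.569, 1.417]
wrist_force: [-0.2, -0.8, 0.5]
finger_gap: 0.582
```

Run:
```python
from st import *
st()
cv2.imwrite("pics/w12.png",cv2.convertScaleAbs(grab_frame("wrist"),alpha=1.8))
```

```text
13.73 [0.6335 0.0805 0.1549] gap 49.7 F [-0.19 -0.78  0.45] T [-0.008  0.018  0.005] yaw -49.33 x [ 3.0e-04  1.9e-03 -1.0e+00] j7 -0.66
```

View pics/w12.png

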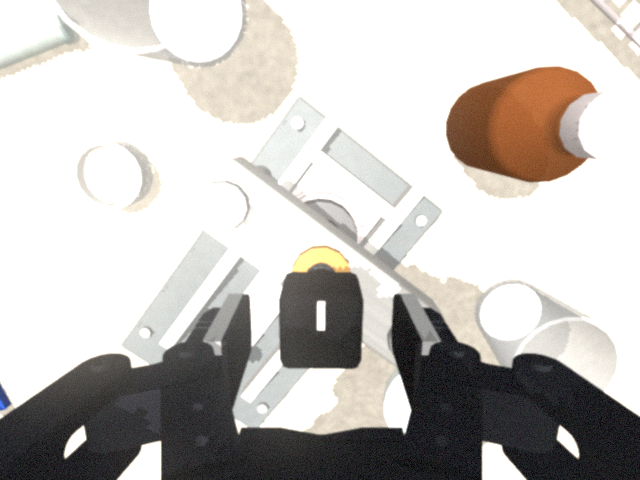

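Emit:
{"fn": "jog_arm", "kwargs": {
  "deltas": [
    [[-0.5,0,0,0,0,0,50],[-1,0,0,0,0,0,50],[-1,0,0,0,0,0,50],[-1,0,0,0,0,0,50],[-1,0,0,0,0,0,50]]
  ]
}}

```text
time_s: 14.2
eef_pos: [0.6333, 0.0801, 0.2467]
orientation: [-2.6, 1.569, 1.25]
wrist_force: [-0.1, -0.4, 0.0]
finger_gap: 0.586
```

Emit:
{"fn": "jog_arm", "kwargs": {
  "deltas": [
    [[-0.5,0,0,0,0,0,50],[0,0,0,0,0,0,50],[0,0,0,0,0,0,50],[0,0,0,0,0,0,50]]
  ]
}}

```text
time_s: 14.53
eef_pos: [0.6331, 0.0802, 0.2543]
orientation: [-1.771, 1.569, 2.079]
wrist_force: [0.6, 0.3, -0.2]
finger_gap: 0.59
```

Run:
```python
from st import *
st()
cv2.imwrite("pics/side13.png",cv2.resize(grab_frame("side")[190:320,240:410],(784,600),interpolation=cv2.INTER_CUBIC))
cv2.imwrite("pics/w13.png",grab_frame("wrist"))
```

```text
14.53 [0.6331 0.0802 0.2543] gap 50.4 F [ 0.63  0.28 -0.21] T [-0.001  0.037 -0.026] yaw -49.4 x [-0.001   0.0017 -1.    ] j7 -0.72
```

View pics/side13.png

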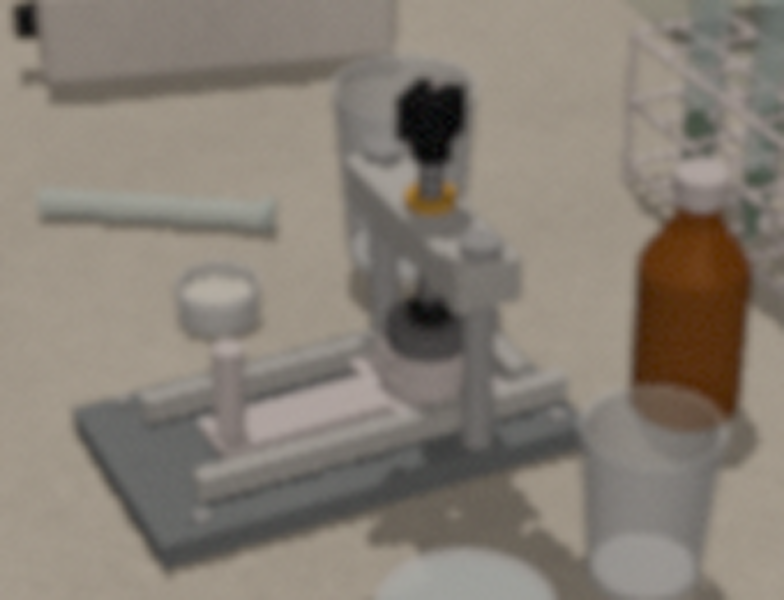

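View pics/w13.png

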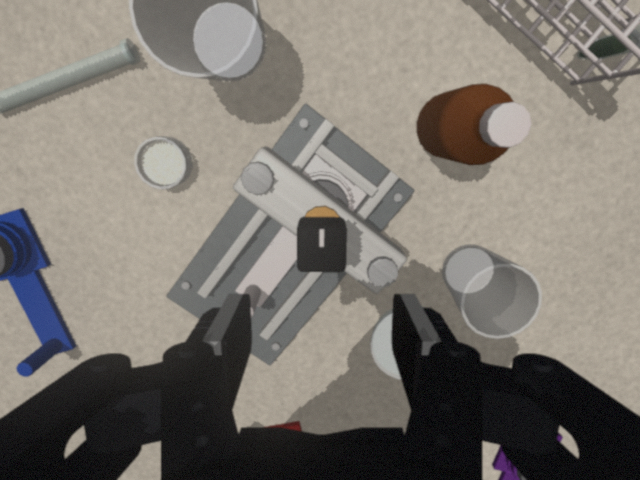

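```bash
python3 -c "
from plant import sign_off; print(sign_off())"
```

```text
the job is handed in; nothing more can be done
None
```

The cassette is home against the end stop, the clamp is tightened onto its lid, and the job is handed in at about 14.5 s of the 64 s allowed. I got no verdict back.

- **Slide:** I pushed the cassette in by its post with the fingers around it. It stopped moving at about 18 N, and the post was within about 1 mm of its home position. After I let go, it looked unmoved in the side picture.
- **Clamp:** I turned the knob about 141° clockwise, letting the grip sink with it. From the force rise, I judged first touch at about 97°, so the knob went about 45° past it. Before touch, the vertical force on the hand stayed within about 3.5 N. After touch, it peaked near 7 N. I then eased it to about 2.5 N before letting go.
- **Last checks:** The knob stayed where I left it, the foot is on the lid, nothing around it looks moved, and the gripper is open and clear above the knob.
- **Less certain:**
  - The touch point could be off by about 5°, because the torque reading was too noisy to confirm it.
  - My force estimates for the foot disagree slightly, between 12 and 15 N, against the 13 N expected. I did not measure how far the nut lifted directly.

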